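# Close up the die row and clamp it

### The arm

A 7-joint arm with a two-finger parallel gripper is mounted at the origin on the work surface. World frame = base frame: x ahead of the robot, y to its left, z up, the work surface at z = 0. Lengths are in mm, angles in rad, forces in N, time in s.
With the tool pointing down it reaches from about 400 to 875 mm from the base axis. Payload 19.3 kg.
Tool frame: the origin (TCP) lies on the centre line of the jaws, within the pads' length; the fingertips stand 22 mm ahead of it and the grasp point (between the pads) lies 3 mm ahead of it (r.tip_reach is the z of the fingertips in the tool frame, in mm); z points along the fingers, x is the direction in which the jaws open and shut, and the axes are right-handed (so a half turn about z gives the same grasp; the last joint's range is limited). The gripper opens to 85 mm and grips with 20 to 120 N. Pads are 22 mm wide; open, the fingers measure 114 mm over their backs; the gripper's body (76 mm by 85 mm) begins 54 mm behind the grasp point. The pads swing forward as they close: fully open they stand 13 mm farther back than shut.
Start: joints at [-1.285, 0.521, -0.036, 1.599, 0.021, 1.021, -0.113], TCP at [217.731, 585.84, 253.291] pointing down, gripper open.
Joint ranges: [-2.91, 2.91], [-0.3, 2.13], [-1.5, 1.42], [0.17, 2.43], [-1.26, 4.41], [0.16, 1.93], [-2.52, 2.52]. Speed limits (rad/s): [1.89, 1.89, 2.39, 2.39, 3.01, 3.01, 3.01].

### API

Orientations are given as a unit quaternion [x, y, z, w].
In Python, from rig import r, eoat, viewer gives the robot as it stands. Calls block until the motion is done:
- r.goto(position, orientation): joint-space move of the TCP to a pose.
- r.line_to(position, vel=150, frame=None, until_force=None): straight line of the TCP; frame=None keeps the orientation; vel is the mean speed in mm/s. With until_force (N) it stops when the force on the tool has changed by that much, and returns True; else False.
- r.set_joints(angles): joint-space move.
- eoat.gripper_to(opening, squeeze=None): finger opening in mm; squeeze is the grip in N (None keeps the last); returns when the fingers have stopped.
- r.pause(seconds).
- r.solve_ik(position, orientation): joint angles nearest the present ones, or None.
- r.state(): the state.
- viewer.snapshot(name): name is "scene" or "top"; returns (picture, depth): 480x640x3 uint8, red, green, blue; 480x640 float32, mm along the optical axis (not along the pixel's ray), 0 where there is no reading.
- viewer.camera_info(name): a dict with "K" (3x3 intrinsics, pixels), "dist_coeffs" ([k1, k2, p1, p2, k3] as OpenCV has them; the pictures are not rectified), "camera_from_world" (4x4, takes a point from world to camera coordinates). Camera axes: x right, y down, z forward; pixel columns grow to the right and rows downward; lengths in mm; the calibration is good to about 2 mm. A picture is of the moment at which its call begins. camera_info takes no time and is no camera call.
A pose or a line that the arm cannot do raises r.Unreachable and nothing moves.
- r.finish_job(): hands the job in, once; it reports no verdict.
The state is a dict: "time_s": time; "qpos": joint angles; "qvel": joint speeds; "joint_torque": joint torques, N m; "tcp_pos": TCP position; "eef_rot": TCP orientation; "wrist_force": force on the tool from outside, world axes, zero at the start; "wrist_torque": the same for the moment, N m; "opening": finger opening in mm.
Only numpy, scipy, OpenCV 4.12 (cv2) and the standard library are available. Lean on these libraries where they do the work, as an engineer would, in place of code of your own. Each camera call takes 0.05 s, during which the arm holds its last target.

### The job

With the fingertips, push the row of five stamping dies along the holder's channel as one row, without pulling it apart, lifting or tipping a die, until it is hard up against the end stop with no gaps. Then push the red clamp lever round until it is fully closed, to lock the row. Leave the spare die and the other things on the bench where they are.

Things in the scene. Friction and masses are not known exactly. Their poses are not given: they have to be found in the camera images.
- holder: stamping-die holder, fixed to the bench: an aluminium bed 10 mm thick with a straight channel along its y axis. Origin: on the bench surface below the channel's centre line, half way along; x points away from the robot, y along the channel to the end stop, z up. Bed: x -59 to +28 mm, y -145 to +145 mm. The channel floor is 10 mm above the bench; the channel's -y end is open.
- stop_face (a point): middle of the foot of the end stop's inner face: in the holder's frame (0, +125, 10) mm. The end stop is a dark steel block across the channel, 48 mm wide, 18 mm thick, its top 35 mm above the bench
- fence_face (a point): middle of the upper edge of the fixed fence's inner face: in the holder's frame (+12.5, 0, 20) mm. The fence is a dark steel strip 12 mm wide along the channel's +x side over the bed's whole length, its top 20 mm above the bench
- bar_face (a point): middle of the upper edge of the clamp bar's inner face: in the holder's frame (-15.5, -6, 20) mm with the lever open. The bar is a movable steel strip 7 mm wide, 258 mm long, the channel's wall on the -x side, top 20 mm above the bench; closing the lever moves it 3.3 mm towards the fence, against the dies
- die_1: stamping die with a ring with a dot on its brass face: a steel and brass block 24 x 24 mm, 30 mm high, about 110 g, standing loose on the channel floor between fence and clamp bar. Its top is 40 mm above the bench. Origin: centre of its underside. The five dies stand in one touching row (121 mm long), in any order, 55 to 95 mm short of the end stop at the start
- die_2: stamping die with a diamond on its brass face: a steel and brass block 24 x 24 mm, 30 mm high, about 110 g, standing loose on the channel floor between fence and clamp bar. Its top is 40 mm above the bench. Origin: centre of its underside. The five dies stand in one touching row (121 mm long), in any order, 55 to 95 mm short of the end stop at the start
- die_3: stamping die with a six-armed star on its brass face: a steel and brass block 24 x 24 mm, 30 mm high, about 110 g, standing loose on the channel floor between fence and clamp bar. Its top is 40 mm above the bench. Origin: centre of its underside. The five dies stand in one touching row (121 mm long), in any order, 55 to 95 mm short of the end stop at the start
- die_4: stamping die with a five-petal flower on its brass face: a steel and brass block 24 x 24 mm, 30 mm high, about 110 g, standing loose on the channel floor between fence and clamp bar. Its top is 40 mm above the bench. Origin: centre of its underside. The five dies stand in one touching row (121 mm long), in any order, 55 to 95 mm short of the end stop at the start
- die_5: stamping die with three bars on its brass face: a steel and brass block 24 x 24 mm, 30 mm high, about 110 g, standing loose on the channel floor between fence and clamp bar. Its top is 40 mm above the bench. Origin: centre of its underside. The five dies stand in one touching row (121 mm long), in any order, 55 to 95 mm short of the end stop at the start
- clamp_lever (a joint): angle of the clamp lever about its upright pivot, rad: 0 = fully open, lever pointing along the holder's -x; 1.57 = fully closed, lever lying along the holder's +y beside the end stop. It starts between 0 and 0.35. Growing angle is clockwise seen from above. Stiff (about 0.1 N m, some 1.5 N at the grip) and stays where it is left
- lever_pivot (a point): the lever's pivot axis at the lever's mid-height: in the holder's frame (-37, +80, 28.5) mm
- lever_grip (a point): centre of the lever's red grip, 67 mm from the pivot; the grip is 46 mm long (44 to 90 mm from the pivot), 14 mm wide and 14 mm high, its underside 21.5 mm above the bench; between hub and grip the lever is a steel bar 11 mm wide
- spare_die: spare stamping die, same size and make as the five in the row, with a plain cross on top, standing on the bench behind the holder's fence; it does not belong in the row. Origin: centre of its underside. Leave it alone.
- slicker: small turned dark-wood edge slicker, 34 mm across, 54 mm high, standing on the bench on the robot's side of the holder; origin: centre of its underside. Leave it alone.
- maul: leather maul standing on its cream plastic head (60 mm across, 75 mm high) with a wooden handle up to 175 mm; origin: centre of its underside. Leave it alone.
- dye_jar: small brown jar of edge dye with black cap, 52 mm across, 75 mm high; origin: centre of its underside. Leave it alone.
- thread_cone: cone of tan thread, 48 mm across at its foot, 90 mm high; origin: centre of its underside. Leave it alone.
- tape_roll: roll of cream masking tape lying flat, 90 mm across, 24 mm high; origin: centre of its underside. Leave it alone.
- awl: awl with a wooden handle lying on the bench, 130 mm long, 28 mm thick; origin: under the middle of its length. Leave it alone.

How it is judged:
By the outcome, as a careful person would: the job done as asked, in the order asked, and still so for the second after the job is handed in, with the robot touching nothing.
It also fails if it takes over 48 s, if anything falls off the work surface, if the arm or the gripper's body presses on something with over 40 N, if the wrist force passes 120 N, or if a joint passes its speed limit or range.

## Working session

There is one attempt and no reset: what is moved stays moved. The work goes in short steps, each a Python script; the robot and the scene stay as the last script left them, time stands still between calls to the robot, and variables do not carry over. Pictures are saved under pics/ and viewed, and the job is handed in when it is done.

```bash
mkdir -p pics; ls; python3 - <<'E'
from rig import r,eoat,viewer
import cv2,numpy as np
for n in("top","scene"):
    p,d=viewer.snapshot(n); cv2.imwrite(f"pics/{n}0.png",p[:,:,::-1]); np.savez(f"pics/{n}0.npz",p=p,d=d)
    c=viewer.camera_info(n); print(n,c)
s=r.state();print(s, r.tip_reach)
E
```

```text
pics
top {'K': array([[512.23184478,   0.        , 321.52205005],
       [  0.        , 512.23184478, 236.24221161],
       [  0.        ,   0.        ,   1.        ]]), 'dist_coeffs': array([-0.04136587,  0.        ,  0.        ,  0.        ,  0.        ]), 'camera_from_world': array([[ 3.40797392e-03, -9.99993518e-01, -1.16174935e-03,
         3.23887807e+01],
       [-9.86882215e-01, -3.17577068e-03, -1.61410682e-01,
         5.79157230e+02],
       [ 1.61405946e-01,  1.69659316e-03, -9.86886641e-01,
         1.11541640e+03],
       [ 0.00000000e+00,  0.00000000e+00,  0.00000000e+00,
         1.00000000e+00]])}
scene {'K': array([[452.21069884,   0.        , 320.05310696],
       [  0.        , 452.21069884, 230.84998711],
       [  0.        ,   0.        ,   1.        ]]), 'dist_coeffs': array([0.01961122, 0.        , 0.        , 0.        , 0.        ]), 'camera_from_world': array([[ 5.91824469e-01,  8.06008801e-01, -9.67523139e-03,
        -3.57470035e+02],
       [ 4.87663762e-01, -3.67580277e-01, -7.91876755e-01,
        -2.28674632e+02],
       [-6.41816058e-01,  4.63933781
[... 168 characters left out ...]
1.2852427 ,  0.52192185, -0.03633217,  1.59994889,  0.02120049,
        1.02113664, -0.11281232]), 'qvel': array([ 1.82932044e-03, -1.43305854e-03,  1.85979276e-04,  5.90123953e-04,
        1.99115896e-03, -1.31075642e-03, -4.63446702e-05]), 'joint_torque': array([ 4.59842209e-03, -9.28471613e+01,  1.98493347e+00, -3.70539272e+01,
        1.82382023e-02,  5.31563972e-03,  5.19300306e-05]), 'tcp_pos': array([217.61372032, 585.58280384, 252.80427833]), 'eef_rot': array([ 8.21070741e-01,  5.70826220e-01, -4.01235371e-04,  3.22625505e-04]), 'wrist_force': array([0.03279761, 0.24035012, 0.6811979 ]), 'wrist_torque': array([-0.02494033,  0.04233514, -0.02803575]), 'opening': 85.2054930892462} 22.0
```

View pics/top0.png

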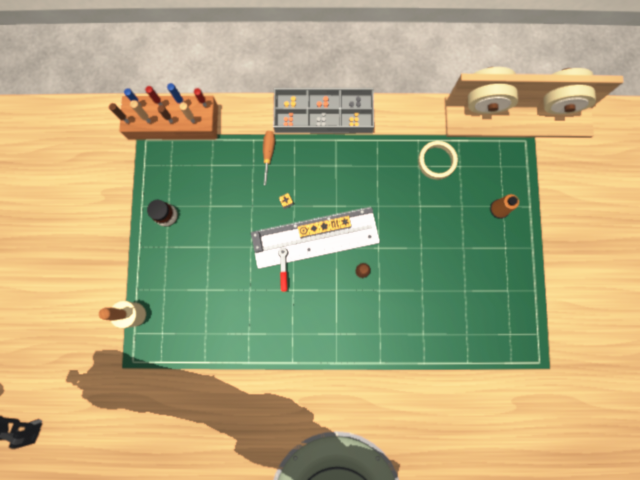

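View pics/scene0.png

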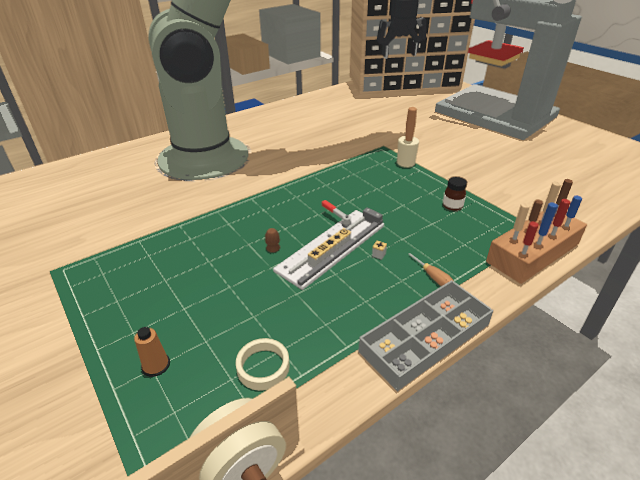

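The top view shows the holder from about (257,250) to (378,228). Its end stop is at the left (+y), the dies are at x≈300-352, and the red grip is near (284,280). Next I'll zoom in for exact measurements.

```bash
cat > h.py <<'E'
import cv2,numpy as np
from rig import r,eoat,viewer
def rays(n,uv):
    c=viewer.camera_info(n);K=c["K"];D=np.array(c["dist_coeffs"]);T=c["camera_from_world"]
    p=cv2.undistortPoints(np.array(uv,float).reshape(-1,1,2),K,D).reshape(-1,2)
    d=np.c_[p,np.ones(len(p))]@T[:3,:3]; o=-T[:3,:3].T@T[:3,3]
    return o,d
def onz(n,uv,z):
    o,d=rays(n,uv); t=(z-o[2])/d[:,2]; return o+t[:,None]*d
def proj(n,P):
    c=viewer.camera_info(n);T=c["camera_from_world"]
    return cv2.projectPoints(np.array(P,float).reshape(-1,1,3),cv2.Rodrigues(T[:3,:3])[0],T[:3,3],c["K"],np.array(c["dist_coeffs"]))[0].reshape(-1,2)
def fit(src,dst):
    s=src-src.mean(0);e=dst-dst.mean(0)
    th=np.arctan2((s[:,0]*e[:,1]-s[:,1]*e[:,0]).sum(),(s*e).sum())
    R=np.array([[np.cos(th),-np.sin(th)],[np.sin(th),np.cos(th)]])
    return th,R,dst.mean(0)-R@src.mean(0)
E
python3 - <<'E'
from h import *
z=np.load("pics/top0.npz");p=z["p"][:,:,::-1]
a=p[185:305,230:395];cv2.imwrite("pics/topz.png",cv2.resize(a,None,fx=4.8,fy=4.8,interpolation=cv2.INTER_CUBIC))
q=np.load("pics/scene0.npz")["p"][:,:,::-1]
a=q[190:295,260:400];cv2.imwrite("pics/scz.png",cv2.resize(a,None,fx=5.7,fy=5.7,interpolation=cv2.INTER_CUBIC))
E
```

```text
(no output)
```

View pics/topz.png

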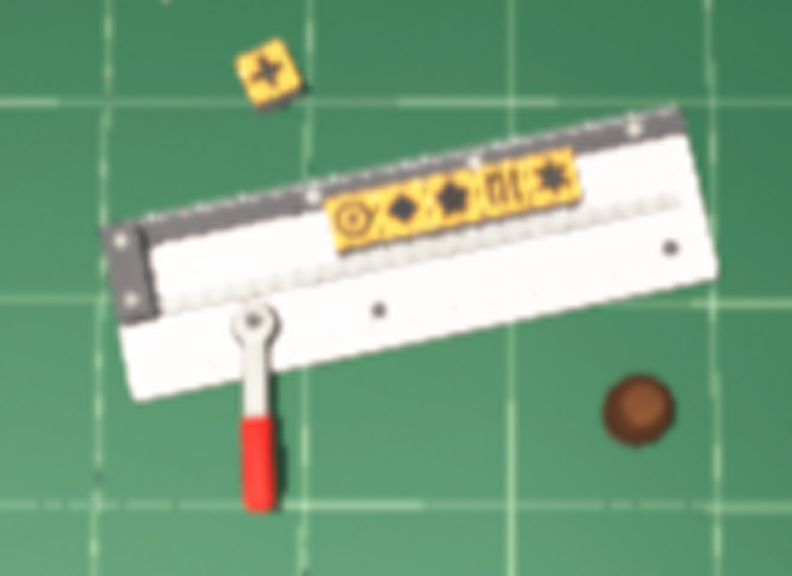

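View pics/scz.png

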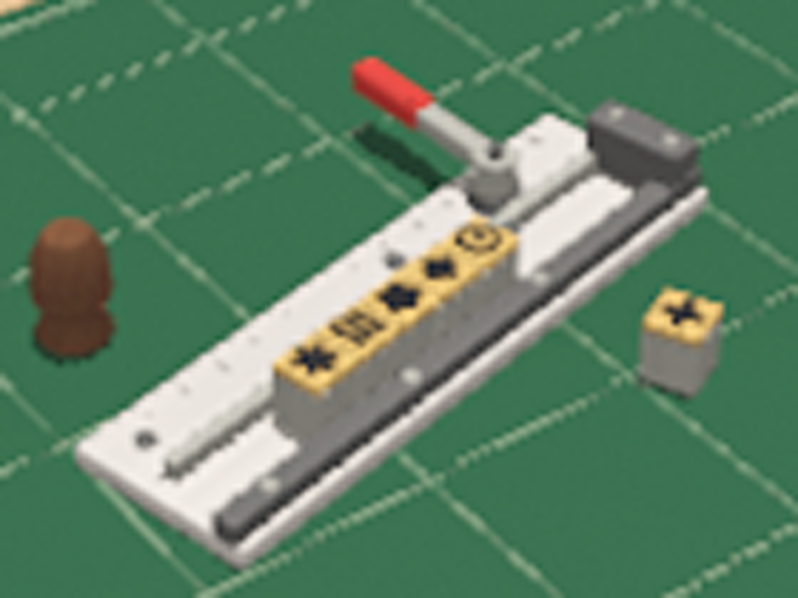

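```bash
cat > meas.py <<'E'
from h import *
def meas(p,verbose=True):
    hsv=cv2.cvtColor(p[:,:,::-1].copy(),cv2.COLOR_BGR2HSV);H,S,V=[hsv[:,:,i].astype(int) for i in range(3)]
    roi=np.zeros(H.shape,bool);roi[195:300,245:390]=True
    yel=roi&(H>12)&(H<32)&(S>90)&(V>120)
    n,l,st,ce=cv2.connectedComponentsWithStats(yel.astype(np.uint8))
    red=roi&((H<8)|(H>172))&(S>140)&(V>120)
    return H,S,V,roi,yel,red
E
python3 - <<'E'
from meas import *
z=np.load("pics/top0.npz");p=z["p"];d=z["d"]
H,S,V,roi,yel,red=meas(p)
g=p.astype(float); green=(g[:,:,1]-g[:,:,0])  # green bench >0
w=(g.min(2))
# -x edge: for each column find subpixel row where min-channel crosses half
def cross(prof,thr):
    i=np.where((prof[:-1]>=thr)&(prof[1:]<thr))[0]
    return i[-1]+(prof[i[-1]]-thr)/(prof[i[-1]]-prof[i[-1]+1]) if len(i) else None
E1=[]
for u in list(range(262,278))+list(range(292,374)):
    c=cross(w[225:275,u],140)
    if c is not None: E1.append((u,225+c))
P=onz("top",E1,10)[:,:2]
k=np.polyfit(P[:,1],P[:,0],1);res=P[:,0]-np.polyval(k,P[:,1])
m=abs(res)<2;k=np.polyfit(P[m,1],P[m,0],1);print("-x edge slope",k,"rms",res[m].std(),m.sum(),len(m))
# ends
def endpts(rows,rng,rev):
    o=[]
    for v in rows:
        pr=w[v,rng[0]:rng[1]]
        if rev: c=cross(pr[::-1],140); c=None if c is None else rng[1]-1-c
        else: c=cross(pr,140); c=None if c is None else rng[0]+c
        if c is not None:o.append((c,v))
    return onz("top",o,10)[:,:2],o
A,oa=endpts(range(218,240),(365,390),False);B,ob=endpts(range(256,265),(248,270),True)
print(oa[::5]);print(ob)
th=np.arctan(-k[0]) # holder y dir in world ~ (k,1)/norm => x dir
yd=np.array([k[0],1])/np.hypot(k[0],1);xd=np.array([yd[1],-yd[0]])
print("yaw",np.arctan2(xd[1],xd[0]))
ya=A@yd; yb=B@yd; print("y ends",np.median(ya),ya.std(),np.median(yb),yb.std(),"len",np.median(yb)-np.median(ya))
xe=np.array([np.polyval(k,0),0])@xd
print("edge x",xe)
cx=xe+59; cy=(np.median(ya)+np.median(yb))/2
org=cx*xd+cy*yd;print("origin",org)
np.savez("holder.npz",org=org,xd=xd,yd=yd)
toH=lambda P:np.c_[(P-org)@xd,(P-org)@yd]
n,l,st,ce=cv2.connectedComponentsWithStats(yel.astype(np.uint8));print(st[1:],ce[1:])
for i in range(1,n):
    if st[i,4]>15:
        v,u=np.where(l==i);c=toH(onz("top",np.c_[u,v],40)[:,:2]);print(i,c.min(0),c.max(0),c.mean(0))
v,u=np.where(red);print(len(v));R=onz("top",np.c_[u,v],33)[:,:2];c=toH(R);print("red",c.mean(0),c.min(0),c.max(0))
dd=c.mean(0)-[-37,80];print("r",np.hypot(*dd),"ang",np.arctan2(dd[1],-dd[0]))
# overlay projections
hw=lambda h:np.r_[org+h[0]*xd+h[1]*yd,h[2]]
big=cv2.resize(p[185:305,230:395,::-1].copy(),None,fx=4.8,fy=4.8,interpolation=cv2.INTER_CUBIC)
for h in [(-59,-145,10),(-59,145,10),(28,-145,10),(24.5,-145,20),(12.5,-145,20),(12.5,125,20),(-37,80,34),(0,125,35),(-24,143,35),(24,143,35),(24,125,35),(-24,125,35)]:
    q=(proj("top",hw(h))[0]-[230,185]+.5)*4.8
    cv2.circle(big,tuple(int(t) for t in q),3,(255,0,255),-1)
cv2.imwrite("pics/ov.png",big)
q=np.load("pics/scene0.npz")["p"][:,:,::-1]
big=cv2.resize(q[190:295,260:400],None,fx=5.7,fy=5.7,interpolation=cv2.INTER_CUBIC)
for h in [(-59,-145,10),(-59,145,10),(28,-145,10),(24.5,-145,20),(12.5,-145,20),(12.5,125,20),(-37,80,34),(0,125,35),(-24,143,35),(24,143,35),(24,125,35),(-24,125,35)]:
    q=(proj("scene",hw(h))[0]-[260,190]+.5)*5.7
    cv2.circle(big,tuple(int(t) for t in q),3,(255,0,255),-1)
cv2.imwrite("pics/ov2.png",big)
E
```

```text
-x edge slope [-2.18266287e-01  5.48009661e+02] rms 0.24705752129774386 98 98
[(np.float64(374.3), 218), (np.float64(375.3936170212766), 223), (np.float64(376.5308641975309), 228), (np.float64(378.14285714285717), 233), (np.float64(378.9550561797753), 238)]
[(np.float64(254.36046511627907), 256), (np.float64(254.47058823529412), 257), (np.float64(254.54320987654322), 258), (np.float64(249.83870967741936), 259), (np.float64(249.78125), 260), (np.float64(255.3452380952381), 261), (np.float64(255.42857142857142), 262), (np.float64(255.49397590361446), 263), (np.float64(255.6056338028169), 264)]
yaw 0.21489602974229532
y ends -221.8482560314543 0.5277484933296248 72.08399833251983 4.841264681360799 len 293.93225436397415
edge x 535.4046553497261
origin [596.70080197  53.59459351]
[[279 195  14  12 117]
 [297 216  54  21 557]
 [280 286   1   3   3]] [[285.43589744 200.05128205]
 [323.83482944 226.03231598]
 [280.         287.        ]]
1 [66.58366641 33.57701897] [93.11076169 62.49962042] [80.17301894 48.43803701]
2 [-11.59688638 -86.4479601 ] [15.2825998  35.09959945] [  1.84029143 -25.50359643]
120
red [-101.03489482   90.5317271 ] [-123.39965814   80.65785197] [-80.26748505  99.84800513]
r 64.89518495493394 ang 0.16300922213703872
```

View pics/ov.png

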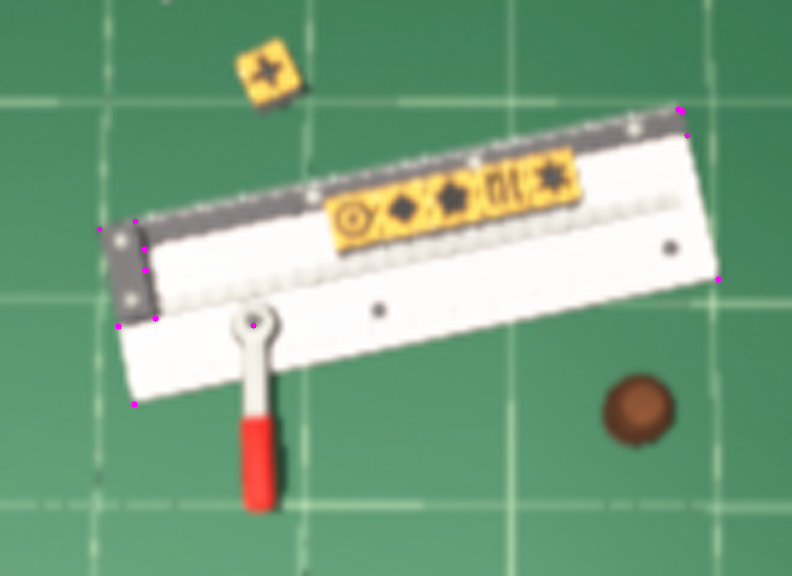

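View pics/ov2.png

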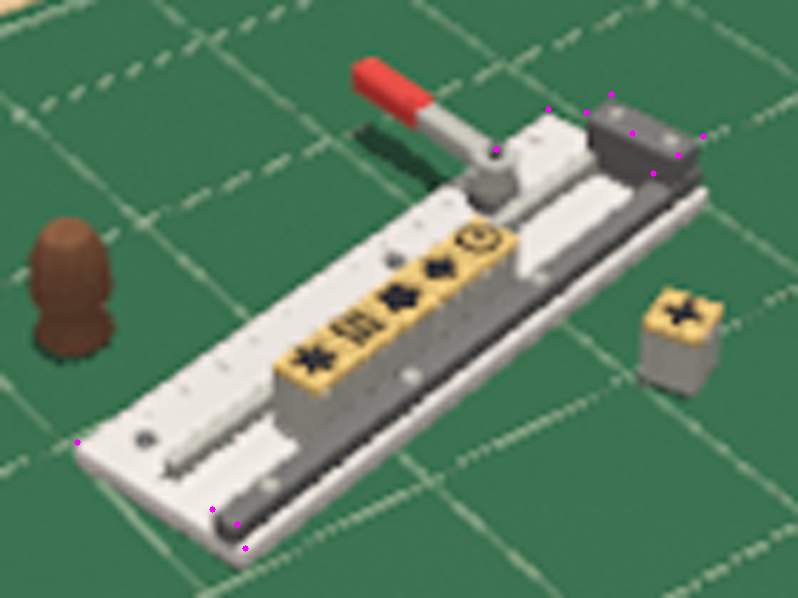

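The dots land within about 1 px in the top view and about 1.5 px in the scene view. The row is 121.5 mm long, its front is about 90 mm short of the stop, and the lever is at 0.16 rad, all as the task describes. The dies' measured x suggests my holder origin is about 2 mm too near the robot, so I'll shift it 1.5 mm. Next I'll check reachability.

```bash
python3 - <<'E'
from h import *
eoat.gripper_to(0,20)
s=r.state();print(s["time_s"],s["opening"])
r.line_to(W(-.5,-122,270),vel=300,frame=Q(yd))
s=r.state();print(s["time_s"],s["tcp_pos"],s["wrist_force"],toH(s["tcp_pos"]))
r.line_to(W(-.5,-122,47),vel=120)
s=r.state();print(s["time_s"],s["tcp_pos"],s["wrist_force"],toH(s["tcp_pos"]))
for n in("top","scene"):
    p,d=viewer.snapshot(n); np.savez(f"pics/{n}1.npz",p=p,d=d)
    a=p[185:305,230:395] if n=="top" else p[170:295,240:400]
    cv2.imwrite(f"pics/{n}1.png",cv2.resize(a[:,:,::-1],None,fx=4.8,fy=4.8,interpolation=cv2.INTER_CUBIC))
E
```

```text
0.8667 0.11131270538213811
3.575 [623.48916645 -64.64866758 270.10305613] [0.90893116 0.13186474 0.62877882] [  -0.54269099 -121.23600465]
5.5833 [623.98059627 -65.41499037  47.53069872] [ 0.26358534  0.52788738 -0.39687378] [  -0.2259799  -122.08949629]
```

View pics/scene1.png

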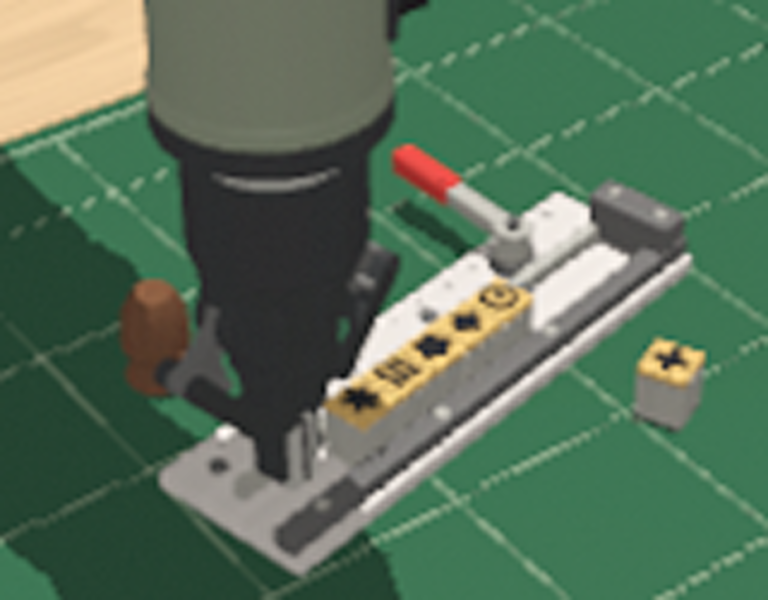

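View pics/top1.png

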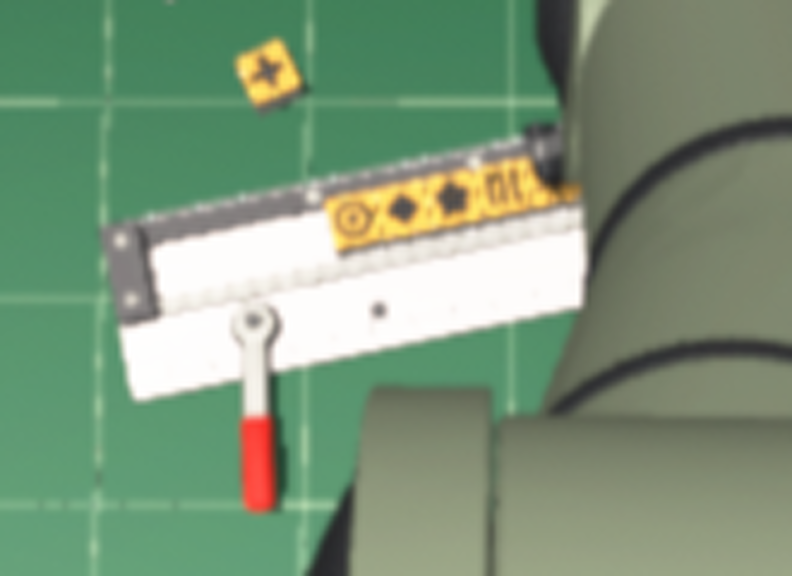

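The scene view shows the closed fingertips (crop ~290,470) standing in the channel line behind the rear die. I'll creep up to contact, then push.

```bash
python3 - <<'E'
from h import *
def st(t):
    s=r.state();print(t,round(s["time_s"],2),s["tcp_pos"].round(1),toH(s["tcp_pos"]).round(2),"F",np.round([s["wrist_force"][:2]@xd,s["wrist_force"][:2]@yd,s["wrist_force"][2]],2));return s
r.line_to(W(-.5,-114,44.5),vel=20); st("low")
h=r.line_to(W(-.5,-90,44.5),vel=10,until_force=1.5);print(h);st("touch")
E
```

```text
low 6.25 [622.  -57.5  44.5] [  -0.49 -113.93] F [-0.07  0.38 -0.39]
True
touch 7.62 [618.9 -44.2  44.2] [  -0.63 -100.31] F [-0.42  0.11 -0.31]
```

```bash
python3 - <<'E'
from h import *
def st(t):
    s=r.state();print(t,round(s["time_s"],2),s["tcp_pos"].round(1),toH(s["tcp_pos"]).round(2),"F",np.round([s["wrist_force"][:2]@xd,s["wrist_force"][:2]@yd,s["wrist_force"][2]],2));return s
h=r.line_to(W(-.5,-17,44.5),vel=25,until_force=15);print(h);st("push")
h=r.line_to(W(-.5,-4,44.5),vel=6,until_force=10);print(h);st("end")
r.pause(.2);st("")
p,d=viewer.snapshot("top"); np.savez(f"pics/top2.npz",p=p,d=d)
cv2.imwrite(f"pics/top2.png",cv2.resize(p[185:305,230:395][:,:,::-1],None,fx=4.8,fy=4.8,interpolation=cv2.INTER_CUBIC))
p,d=viewer.snapshot("scene");cv2.imwrite(f"pics/scene2.png",cv2.resize(p[170:295,240:400][:,:,::-1],None,fx=4.8,fy=4.8,interpolation=cv2.INTER_CUBIC))
E
```

```text
False
push 11.12 [601.3  37.2  44.5] [ -0.51 -17.04] F [ 1.05 -3.1   0.2 ]
True
end 12.54 [599.5  44.2  44.4] [-0.76 -9.82] F [ 0.37 -2.74 -0.5 ]
 12.74 [599.4  44.1  44.2] [-0.91 -9.88] F [ 0.23 -1.48 -0.79]
```

View pics/scene2.png

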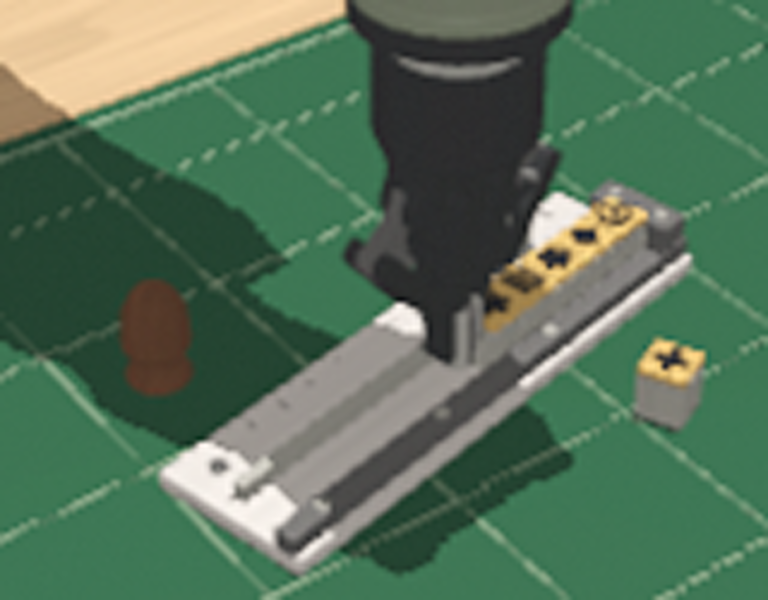

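View pics/top2.png

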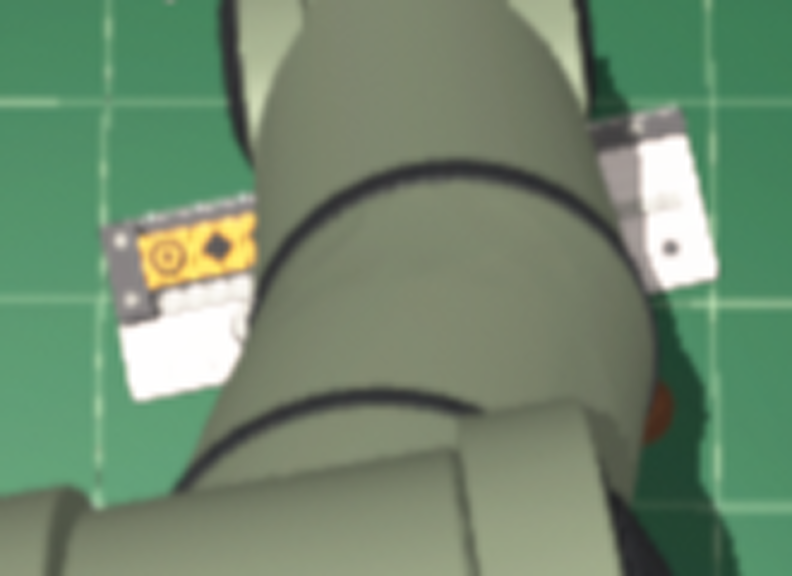

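It stopped at TCP y = -9.8, where -10 was predicted, and the pictures show the ring die against the stop. I'll press once more, back off, and look again.

```bash
python3 - <<'E'
from h import *
def st(t):
    s=r.state();print(t,round(s["time_s"],2),s["tcp_pos"].round(1),toH(s["tcp_pos"]).round(2),"F",np.round([s["wrist_force"][:2]@xd,s["wrist_force"][:2]@yd,s["wrist_force"][2]],2));return s
h=r.line_to(W(-.5,-2,44.5),vel=5,until_force=15);print(h);st("end2")
r.line_to(W(-.5,-20,44.5),vel=15);st("back")
r.line_to(W(-.5,-24,110),vel=120)
P,q=lev(.163,off=36,z=110);r.line_to(P,vel=120,frame=q);st("over lever")
p,d=viewer.snapshot("scene");cv2.imwrite(f"pics/scene3.png",cv2.resize(p[170:295,240:400][:,:,::-1],None,fx=4.8,fy=4.8,interpolation=cv2.INTER_CUBIC))
E
```

```text
True
end2 13.68 [599.3  44.2  44.3] [-0.98 -9.77] F [-0.11 -3.65 -0.74]
back 14.53 [601.9  34.4  44.5] [ -0.51 -19.91] F [-0.6   0.39 -0.55]
over lever 16.49 [480.4  84.5 110. ] [-108.53   54.99] F [-0.49 -0.2   0.53]
```

View pics/scene3.png

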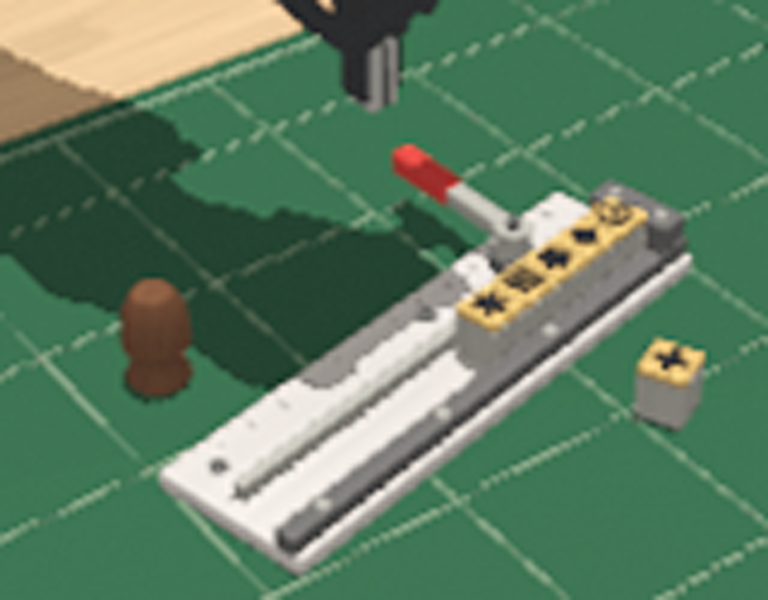

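The row stands tight against the end stop, from the star die (490,300) to the ring die (610,212), and the red grip is clear to push. Now the lever.

```bash
python3 - <<'E'
from h import *
def st(t):
    s=r.state();print(t,round(s["time_s"],2),toH(s["tcp_pos"]).round(2),s["tcp_pos"][2].round(1),"F",np.round([s["wrist_force"][:2]@xd,s["wrist_force"][:2]@yd,s["wrist_force"][2]],2));return s
P,q=lev(.163,off=36,z=46.5);r.line_to(P,vel=100,frame=q);st("down")
P,q=lev(.163,off=23,z=46.5);r.line_to(P,vel=25,frame=q);st("near")
for a in np.linspace(.3,1.45,8):
    P,q=lev(a,off=21.5,z=46.5);h=r.line_to(P,vel=35,frame=q,until_force=30);st(f"{a:.2f} {h}")
    if h: break
p,d=viewer.snapshot("scene");cv2.imwrite(f"pics/scene4.png",cv2.resize(p[170:295,240:400][:,:,::-1],None,fx=4.8,fy=4.8,interpolation=cv2.INTER_CUBIC))
E
```

```text
down 17.32 [-108.73   55.31] 46.8 F [-0.95 -0.28 -0.1 ]
near 17.99 [-106.88   68.17] 46.5 F [0.92 0.45 0.21]
0.30 False 18.46 [-107.41   79.15] 46.5 F [0.27 0.36 0.21]
0.46 False 18.94 [-106.57   90.62] 46.5 F [-0.74 -0.23 -0.18]
0.63 False 19.43 [-103.9   101.82] 46.5 F [-0.06 -0.42  0.08]
0.79 False 19.91 [-99.42 112.43] 46.5 F [0.56 0.63 0.54]
0.96 False 20.39 [-93.29 122.21] 46.5 F [-0.26 -0.47  0.9 ]
1.12 False 20.88 [-85.6  130.82] 46.5 F [ 0.07 -0.35 -0.12]
1.29 False 21.36 [-76.65 138.09] 46.5 F [ 0.77 -0.62  0.51]
1.45 False 21.84 [-66.59 143.77] 46.5 F [ 0.26  0.22 -0.33]
```

View pics/scene4.png

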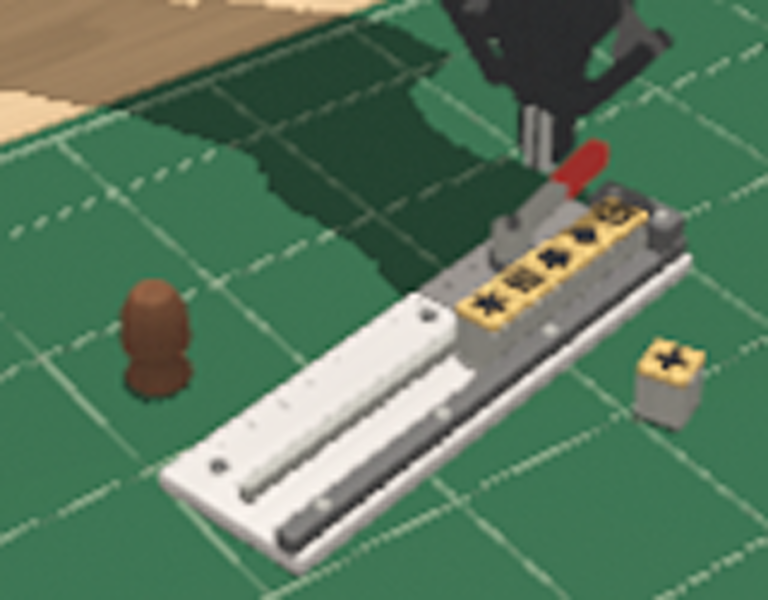

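The lever has followed to about 1.45 rad, with its grip at (585,165). Next comes the last stretch against its stop.

```bash
python3 - <<'E'
from h import *
def st(t):
    s=r.state();print(t,round(s["time_s"],2),toH(s["tcp_pos"]).round(2),s["tcp_pos"][2].round(1),"F",np.round([s["wrist_force"][:2]@xd,s["wrist_force"][:2]@yd,s["wrist_force"][2]],2));return s
P,q=lev(1.55,off=21.5,z=46.5);h=r.line_to(P,vel=20,frame=q,until_force=30);st(f"1.55 {h}")
P,q=lev(1.57,off=10,z=46.5);h=r.line_to(P,vel=8,frame=q,until_force=15);st(f"close {h}")
h=r.line_to(P,vel=6,frame=q,until_force=20);st(f"again {h}")
r.pause(.2)
P,q=lev(1.57,off=45,z=46.5);r.line_to(P,vel=40,frame=q);st("off")
P[2]=150;r.line_to(P,vel=120)
r.line_to(W(-190,170,300),vel=250);st("away")
for n in("top","scene"):
    p,d=viewer.snapshot(n); np.savez(f"pics/{n}5.npz",p=p,d=d)
    a=p[185:305,230:395] if n=="top" else p[170:295,240:400]
    cv2.imwrite(f"pics/{n}5.png",cv2.resize(a[:,:,::-1],None,fx=4.8,fy=4.8,interpolation=cv2.INTER_CUBIC))
    if n=="top":cv2.imwrite("pics/topfull5.png",p[:,:,::-1])
E
```

```text
1.55 False 22.39 [-59.92 146.49] 46.5 F [ 0.14 -0.67  0.1 ]
close True 23.27 [-56.36 147.02] 45.8 F [-3.88 -0.61  1.29]
again True 24.08 [-56.41 147.13] 45.0 F [-4.5  -0.06  2.45]
off 25.08 [-81.8 147. ] 46.6 F [0.94 1.07 0.88]
away 26.98 [-189.98  170.12] 299.5 F [ 0.85 -1.03 -1.03]
```

View pics/scene5.png

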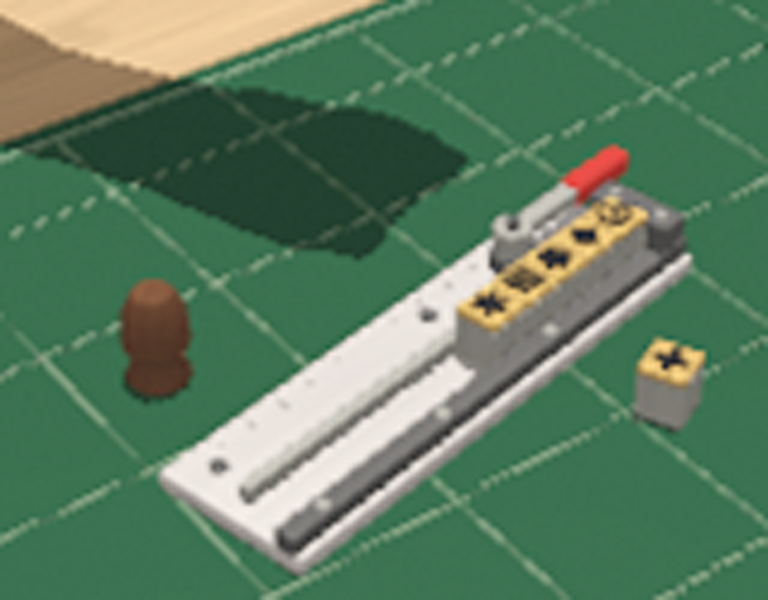

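View pics/top5.png

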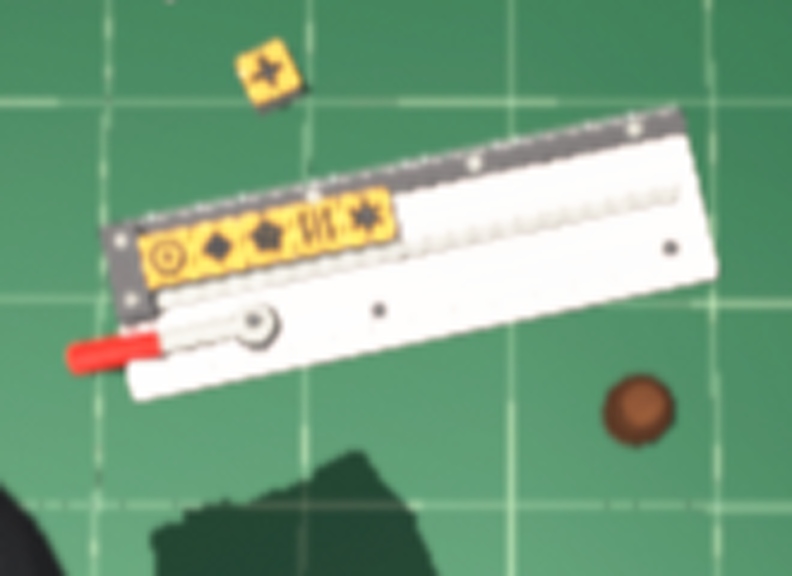

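Now I'll measure the lever angle, the row's extents and any gaps.

```bash
python3 - <<'E'
from meas import *
import h
p=np.load("pics/top5.npz")["p"];p0=np.load("pics/top0.npz")["p"]
H,S,V,roi,yel,red=meas(p); H=None
hsv=cv2.cvtColor(p[:,:,::-1].copy(),cv2.COLOR_BGR2HSV).astype(int)
red=((hsv[:,:,0]<8)|(hsv[:,:,0]>172))&(hsv[:,:,1]>140)&(hsv[:,:,2]>120);red[:,:240]=0;red[:, 300:]=0;red[:245]=0;red[270:]=0
v,u=np.where(red);c=h.toH(onz("top",np.c_[u,v],34)); 
_,_,vt=np.linalg.svd(c-c.mean(0));a=vt[0]*np.sign(vt[0][1])
dd=c.mean(0)-[-37,80];print("red",len(v),c.mean(0),"r",np.hypot(*dd),"ang",np.arctan2(dd[1],-dd[0]),"axis ang",np.arctan2(a[1],-a[0]))
n,l,s,ce=cv2.connectedComponentsWithStats(yel.astype(np.uint8))
for i in range(1,n):
    if s[i,4]>15:
        v,u=np.where(l==i);c=h.toH(onz("top",np.c_[u,v],40));print("yel",c.min(0),c.max(0),c.mean(0))
_,_,_,_,y0,_=meas(p0)
# change outside holder
df=(np.abs(p.astype(int)-p0).max(2)>60).astype(np.uint8);n,l,s,ce=cv2.connectedComponentsWithStats(df);print([(list(map(int,s[i])),ce[i].round()) for i in range(1,n) if s[i,4]>12])
E
```

```text
red 106 [-36.82829448 149.27526964] r 69.27548243854515 ang 1.5732749193384759 axis ang 1.5819822944581885
yel [65.08366641 33.57701897] [91.61076169 62.49962042] [78.67301894 48.43803701]
yel [-12.90719365   3.91077488] [ 14.44775816 125.58795285] [ 0.68548083 65.32152939]
[([311, 216, 41, 20, 496], array([331., 225.])), ([258, 227, 42, 19, 515], array([279., 236.])), ([304, 227, 6, 5, 16], array([306., 230.])), ([243, 254, 23, 9, 138], array([253., 258.])), ([262, 256, 122, 197, 8304], array([317., 359.])), ([185, 272, 77, 158, 2891], array([238., 348.])), ([209, 292, 9, 14, 80], array([212., 297.])), ([201, 294, 4, 13, 37], array([203., 299.])), ([149, 298, 60, 63, 1850], array([178., 327.])), ([124, 304, 12, 23, 140], array([130., 317.])), ([145, 304, 17, 29, 375], array([153., 320.])), ([137, 324, 5, 8, 35], array([139., 328.])), ([66, 328, 254, 152, 13286], array([196., 423.])), ([144, 332, 8, 22, 52], array([148., 344.])), ([212, 338, 25, 24, 421], array([223., 351.])), ([161, 362, 55, 2, 56], array([188., 362.])), ([218, 364, 21, 5, 92], array([228., 366.])), ([167, 409, 26, 5, 66], array([179., 411.])), ([0, 415, 43, 34, 1012], array([ 19., 432.])), ([256, 433, 11, 18, 99], array([262., 442.])), ([395, 464, 5, 14, 27], array([397., 470.]))]
```

View pics/topfull5.png

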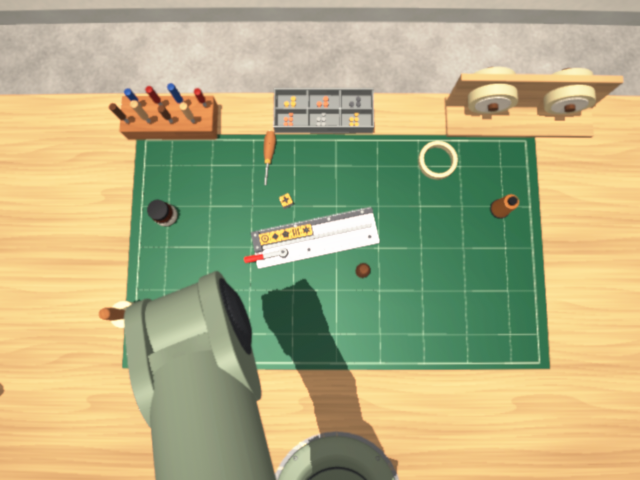

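The lever reads 1.57-1.58 rad and the row runs from y = 3.9 to 125.6 mm, up to the stop. The bystanders are where they were, so I'm handing in.

```bash
python3 - <<'E'
from h import *
print(r.finish_job(), r.state()["time_s"])
E
```

```text
the job is handed in; nothing more can be done
the job is handed in; nothing more can be done
```

The five dies are hard against the end stop with no visible gaps, and the red clamp lever is fully closed. I handed the job in at about 27 s of the 48 s allowed.

- **Row:** I pushed it with the closed fingertips from behind the rear die. The arm stopped against the end stop at y = -9.8 mm, where I had predicted -10, and stopped there again on a firmer second press. In the last picture the row runs from y = 3.9 to 125.6 mm in the holder's frame. That is 121.7 mm long and matches the stop face at 125 mm.
- **Lever:** I pushed it round in an arc until it resisted firmly, twice. From the last picture its angle is 1.57 to 1.58 rad.
- **Other things:** The spare die measures exactly where it was, and the slicker, awl, jar, cone and tape look unmoved. The maul's head was mostly hidden by the arm in the last view, but its handle top was where it had been.
- **Disagreement:** The two cameras and the dies' sideways position differed by about 2 to 3 mm, roughly the calibration tolerance. I shifted the holder's origin by 1.5 mm and relied on contact for the final positions.

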